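# Gauge and clamp the pinion cube

## Robot

A 6-joint arm with a two-finger parallel gripper is mounted at the origin on the work surface. World frame = base frame: x ahead of the robot, y to its left, z up, the work surface at z = 0. Lengths are in m, angles in rad, forces in N, time in s.
With the tool pointing down it reaches from about 0.35 to 0.975 m from the base axis. Payload 4.9 kg.
Tool frame: the origin (TCP) lies on the centre line of the jaws, within the pads' length; the fingertips stand manip.tip_reach ahead of it and the grasp point (between the pads) is the TCP (manip.tip_reach is the distance from the TCP to the fingertips, in m); z points along the fingers, y is the line along which they close (so a half turn about z gives the same grasp; the last joint's range is limited). The gripper opens to 85 mm and grips with 20 to 120 N. Pads are 22 mm wide; open, the fingers measure 114 mm over their backs; the gripper's body (76 mm by 85 mm) begins 54 mm behind the grasp point. The pads swing forward as they close: fully open they stand 13 mm farther back than shut.
Start: joints at [1.069, 0.053, 1.613, -0, 1.476, -0.119], TCP at [0.233, 0.58, 0.25] pointing down, gripper open.
Joint ranges: [-3.01, 3.01], [-1.01, 2.22], [0.06, 2.58], [-1.02, 4.17], [0.09, 2.62], [-3.14, 3.14]. Speed limits (rad/s): [2.57, 2.57, 3.14, 3.14, 3.14, 3.14].

## Interface

Orientations are given as a unit quaternion [w, x, y, z].
In Python, from plant import manip gives the robot as it stands. The module is installed in compiled form; this text tells all that it offers.
- The arm moves only by the tool move_arm, never from a script. Its argument "rows" is a list of rows, each a list of 7 numbers: the shift along the tool's x, y, z in cm, then the turn, a rotation vector about the tool's x, y, z in degrees, then the opening, from -1 (shut) to 1 (fully open). In form: [[tx, ty, tz, ax, ay, az, jaw], ...]. A call has 1 to 20 rows; each row shifts and turns the commanded pose from where the row before left it, along the tool's axes as they then stand; what a row does not reach is not made up. A row lasts 1/12 s, in which the tool goes at most 41.7 mm and 7.16 degrees, less where a joint would pass 70% of its speed; a pose out of reach is approached as far as the arm can. A call is refused whole if a number of a shift passes 4.17 or a number of a turn 7.16, either way. A call with a gripper value outside its range is refused whole. The fingers move at their own pace and stop on an object; the grip force is fixed at half the most. Time passes only in rows, so rows that do not move let the fingers close. It gives the time, the measured TCP pose, the force, the opening and the grip force at its end, in the units of the state.
- manip.state(): the state, without advancing time (a new reading comes with each control period).
- manip.grab_frame(name): name is "scene" or "top" or "wrist"; returns a dict with "img" (400x640x3 uint8, blue, green, red), "mtx" (3x3 intrinsics, pixels), "R" (3x3) and "t" (3): a world point X has camera coordinates R X + t. Camera axes: x right, y down, z forward; pixel columns grow to the right and rows downward; lengths in m; the calibration is good to about 2 mm. A picture is of the moment at which its call begins. There is no depth.
- manip.job_done(): hands the job in; it is judged then, once.
The state is a dict: "time": time; "joint_pos": joint angles; "joint_vel": joint speeds; "joint_efforts": joint torques, N m; "tool_pos": TCP position; "tool_rot": TCP orientation; "contact_force": force on the tool from outside, world axes, zero at the start; "ft_torque": the same for the moment, N m; "gripper_width": opening from 0.0 (shut) to 1.0 (fully open); "grasp_force": force on a finger pad.
Only numpy, scipy, OpenCV 4.12 (cv2) and the standard library are available. Lean on these libraries where they do the work, as an engineer would, in place of code of your own. Each camera call takes 0.05 s, during which the arm holds its last target. There are 200 camera calls.

## Task

Take the gauge blade from its wooden holder and put it upright, fully down, into the gap between the clear pinion cube and the dark steel stop of the clamp fixture. Then pump the orange ratchet trigger so that the clamp jaw's spring nose comes up and presses the cube against the blade and the blade against the stop, until the yellow stripe of the nose has gone into the jaw while some green still shows (squeezing the red in crushes the cube), without pushing the jaw by hand. Finish while still holding the trigger squeezed like this, since letting go loses the pressure; leave the tray, its brass wheels and the brush where they are.

Things in the scene. Friction and masses are not known exactly. Their poses are not given: they have to be found in the camera images.
- fixture: clamp fixture, fixed: aluminium base plate 90 (x) x 260 (y) x 12 mm; origin at the centre of its underside, +y = clamping direction (the fixture positions in this list are in this frame, mm). Dark steel stop: y 100 to 126, x +-30, top z 50. Low rails (x +-22 to +-27, y 15 to 100, top z 24) guide the cube. Clamp at the -y end: grey cheeks y -115 to -35, x +-20, top z 76; axes upright
- slot (a point): the place for the blade: on the fixture's floor (top of the base plate, z 12), 4.5 mm in front of the stop's face; axes as the fixture's. The blade pressed flat against the stop has its origin 2 mm to +y of this point
- cube: clear acrylic cube with a brass pinion inside, 40 mm, 80 g, loose between the rails on the base plate; origin at the centre of its underside, axes as the fixture's. It starts 9 to 12 mm in front of the stop and slides easily along y
- blade: gauge blade, loose: upright steel blade 26 (x) x 5 (y) x 54 mm, above it a blue handle 30 (x) x 14 (y) mm from 52 to 96 mm height; origin at the centre of the blade's lower end, z up along the blade. It starts standing in the holder; grasp the handle from above across its 14 mm
- holder: wooden holder block 60 (x) x 50 (y) x 40 mm, fixed, origin at the centre of its underside; slot 28 x 7 mm in its top, floor 8 mm above the bench; the blade stands 32 mm deep in it, axes about as the holder's
- jaw: blue clamp jaw with toothed bar, slides along fixture +y (72 mm at most), starts 0 to 15 mm on its way; origin = the fixture's origin shifted by its travel. Ratchet teeth 6 mm apart: a full stroke (15 mm) brings it on 12 to 15 mm, then the trigger must return fully. Friction of 3 N keeps it between strokes, but once the nose presses it slips back when the trigger is let go
- nose (a joint): how far the spring nose is pushed into the jaw, m: 0 out, 0.020 fully in; 0.6 N per mm. Striped shaft 15 mm thick: from the jaw on, yellow 6 mm, green 7 mm, red 7 mm, then the steel face disc. Yellow is gone at 0.006, green is gone at 0.013; deeper crushes the cube
- nose_face (a point): centre of the nose's face disc (24 mm across) that meets the cube, 34 mm above the fixture's underside; axes as the fixture's. With the blade clamped, the cube's near face is at fixture y 55
- trigger: orange ratchet trigger, an upright lever; origin at its pivot (fixture y -80, z 8), z along the lever. At rest it leans 0.12 rad away from the handle (to -y); squeezed fully it has turned 0.24 rad towards the handle. A spring of 3 to 5 N at the grip returns it. The jaw goes 0.58 mm per mm at the grip
- trigger_grip (a point): the point to push on, 110 mm up the lever, in the middle of its grip (25 wide in x, 10 thick in y, from 24 mm below to 26 mm above this point). At rest at fixture y -93, z 117; fully squeezed at y -67
- handle (a point): middle of the black fixed handle, an upright bar beside the trigger: 24 wide in x, fixture y -58 to -50, z 76 to 145; this point is at y -54, z 120. Trigger and handle together measure 48 mm over their outer faces at rest, 22 mm fully squeezed; gripper from above, closing along fixture y
- tray: aluminium gear tray 130 x 130 x 22 mm, loose, bystander; origin at the centre of its underside
- wheel0: brass warning wheel, 36 mm across, lying in the tray, bystander
- wheel1: brass warning wheel like the others, bystander
- wheel2: brass warning wheel like the others, bystander
- wheel3: brass warning wheel like the others, bystander
- brush: stainless bench brush 200 mm long lying on the bench, bystander
Things that resemble listed ones, but are neither listed nor needed, are in the scene too. There is more than one size of the blade; the one meant has the size given above.

How it is judged:
By the outcome, as a careful person would: the job done as asked, in the order asked, and still so for the second after the job is handed in, while the arm keeps its last pose, push and grip.
It also fails if it takes over 64 s, if anything falls off the work surface, if the arm or the gripper's body presses on something with over 40 N, if the wrist force passes 120 N, or if a joint passes its speed limit or range.

## Working session

There is one attempt and no reset: what is moved stays moved. The work goes in short steps, Python scripts to look and compute and a tool call to move; the robot and the scene stay as the last step left them, time stands still between calls to the robot, and variables do not carry over. Pictures are saved under pics/ and viewed, at most 10 in all, crops included, and the job is handed in when it is done.

Besides the shell and the picture viewer there is one more tool, called after ">>>" as name(argument=value, ...), one argument or row to a line, values as JSON. move_arm: Moves the arm, as the interface text tells. Its arguments: {"type":"object","properties":{"rows":{"type":"array","items":{"type":"array","items":{"type":"number"}}}},"required":["rows"]}

```bash
mkdir -p pics; cat > h.py <<'E'
import numpy as np, cv2
from plant import manip
def grab(n,f):
    d=manip.grab_frame(n); cv2.imwrite('pics/'+f+'.png',d['img']); np.savez('pics/'+f+'.npz',**{k:d[k] for k in('mtx','R','t')}); return d
def onz(f,u,v,z):
    d=np.load('pics/'+f+'.npz'); R,t,K=d['R'],np.ravel(d['t']),d['mtx']
    c=-R.T@t; r=R.T@np.linalg.solve(K,[u,v,1]); return c+r*(z-c[2])/r[2]
def proj(f,X):
    d=np.load('pics/'+f+'.npz'); p=d['mtx']@(d['R']@np.array(X)+np.ravel(d['t'])); return p[:2]/p[2]
def crop(f,x0,y0,w,h,s,o):
    i=cv2.imread('pics/'+f+'.png')[y0:y0+h,x0:x0+w]; cv2.imwrite('pics/'+o+'.png',cv2.resize(i,None,fx=s,fy=s,interpolation=cv2.INTER_CUBIC))
E
python3 - <<'E'
from h import *
a=grab('scene','s0');b=grab('top','t0')
i=np.vstack([a['img'],b['img']]);cv2.imwrite('pics/both0.png',cv2.resize(i,(480,600)))
for d in(a,b): print(-d['R'].T@np.ravel(d['t']))
s=manip.state();print(s, manip.tip_reach)
E
```

```text
[0.90701528 0.46614384 0.9720921 ]
[ 0.55425694 -0.04274249  1.00316972]
{'time': 0.1, 'joint_pos': array([ 1.06899502e+00,  5.33114482e-02,  1.61415733e+00, -1.44478845e-05,
        1.47597149e+00, -1.19009344e-01]), 'joint_vel': array([ 1.16077422e-04, -2.12665334e-03, -2.80251378e-03, -8.17454363e-05,
        1.81064770e-03,  1.68773106e-03]), 'joint_efforts': array([ 3.23077811e-04, -3.94903886e+01, -3.71363926e+01, -9.90071112e-05,
        3.94414034e-03, -7.89462149e-06]), 'tool_pos': array([0.23320077, 0.57930197, 0.24917275]), 'tool_rot': array([-2.75326206e-04,  1.90228810e-01,  9.81739347e-01, -8.81859306e-04]), 'contact_force': array([-0.61840225,  0.68945651,  0.2827098 ]), 'ft_torque': array([0.0270793 , 0.03240336, 0.0180956 ]), 'grasp_force': 0.0, 'gripper_width': 0.9988167086446731} 0.019
```

View pics/t0.png

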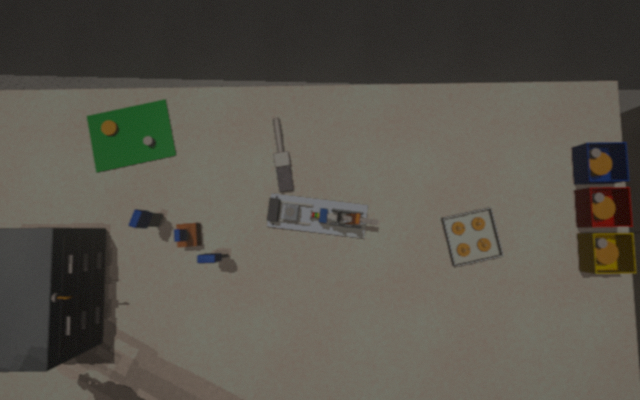

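View pics/s0.png

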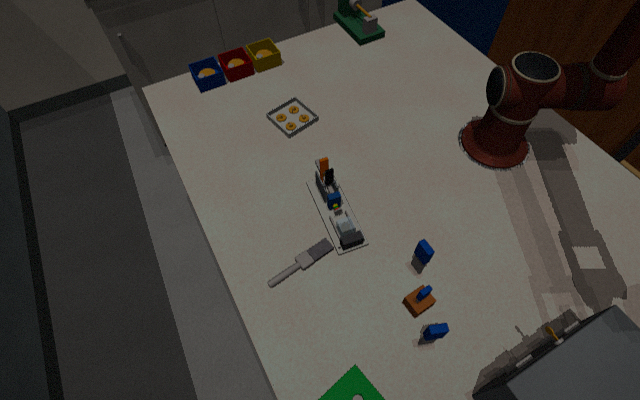

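The top view shows the holder with its blade near (187,235), the fixture from (268,210) to (367,222) with the trigger at its right end, and two loose decoy blades at (140,218) and (208,258).

```bash
python3 - <<'E'
from h import *
a=cv2.imread('pics/t0.png');b=cv2.imread('pics/s0.png')
f=lambda i,x,y,w,h,s:cv2.convertScaleAbs(cv2.resize(i[y:y+h,x:x+w],None,fx=s,fy=s,interpolation=cv2.INTER_CUBIC),alpha=1.6)
A=f(a,260,185,130,60,6);B=f(a,165,215,70,55,5);C=f(b,395,230,60,55,5)
r=np.zeros((600,800,3),np.uint8);r[:360,:780]=A;
B=B[:240];C=C[:240];r[360:600,:350]=f(a,165,215,70,48,5);r[360:600,360:660]=f(b,395,270,60,48,5)
cv2.imwrite('pics/c0.png',r)
E
```

```text
(no output)
```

View pics/c0.png

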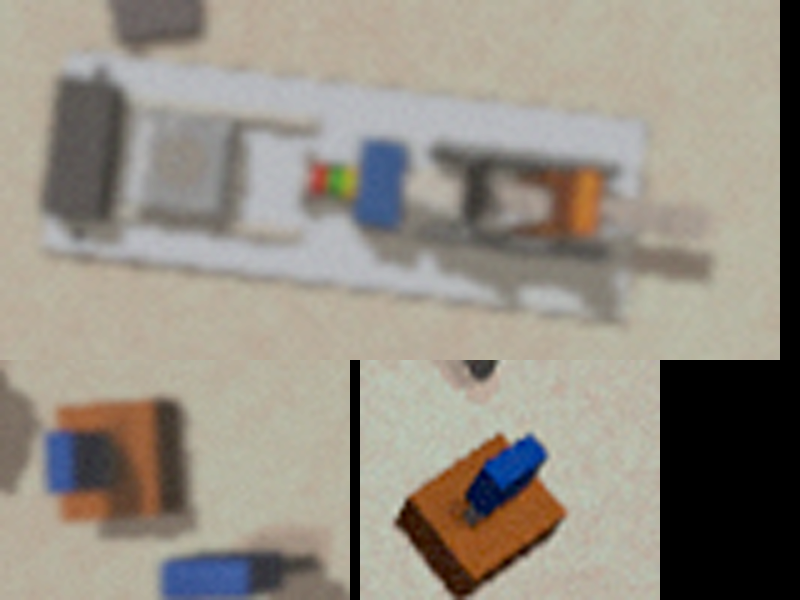

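The enlarged crop shows the fixture with its stop at left and trigger at right, the plate corners readable. The blade handle's top face in the holder is clear in both views.

```bash
python3 - <<'E'
from h import *
np.set_printoptions(precision=4,suppress=True)
A=lambda p:(260+p[0]/6-.42,185+p[1]/6-.42); B=lambda p:(165+p[0]/5-.4,215+(p[1]-360)/5-.4); C=lambda p:(395+(p[0]-360)/5-.4,270+(p[1]-360)/5-.4)
c=[onz('t0',*A(p),.012) for p in[(68,50),(643,120),(622,320),(42,250)]]
c=np.array(c)[:,:2];print(c,c.mean(0)); print([np.linalg.norm(c[i]-c[i-1]) for i in range(4)])
y=(c[0]+c[3]-c[1]-c[2]);print('fix +y yaw',np.degrees(np.arctan2(y[1],y[0])))
for p in[(57,407),(158,400),(160,515),(62,520)]:print('holder',onz('t0',*B(p),.04))
for p in[(47,433),(75,432),(77,490),(50,492)]:print('blade top',onz('t0',*B(p),.104))
for p in[(435,545-0),(500,435),(565,515)]:print('holder s',onz('s0',*C(p),.04))
for p in[(530,435),(547,455),(500,490),(483,470)]:print('blade s',onz('s0',*C(p),.104))
E
```

```text
[[ 0.6557  0.097 ]
 [ 0.6211 -0.1565]
 [ 0.5336 -0.1453]
 [ 0.5676  0.1087]] [ 0.5945 -0.024 ]
[np.float64(0.0888910176087091), np.float64(0.2557676659358429), np.float64(0.08829443347648513), np.float64(0.2562094620144294)]
fix +y yaw 82.29500010128389
holder [0.5762 0.3369 0.04  ]
holder [0.5791 0.2851 0.04  ]
holder [0.5204 0.2833 0.04  ]
holder [0.5185 0.3334 0.04  ]
blade top [0.5624 0.3163 0.104 ]
blade top [0.5627 0.3029 0.104 ]
blade top [0.535  0.3015 0.104 ]
blade top [0.5342 0.3144 0.104 ]
holder s [0.585  0.3159 0.04  ]
holder s [0.5233 0.2867 0.04  ]
holder s [0.5204 0.3351 0.04  ]
blade s [0.5374 0.3059 0.104 ]
blade s [0.5365 0.3175 0.104 ]
blade s [0.5658 0.3202 0.104 ]
blade s [0.5668 0.3087 0.104 ]
```

>>> move_arm(
  rows=[
    [0,0,0,0,0,-6.25,1],
    [0,0,0,0,0,-6.25,1],
    [0,0,0,0,0,-6.25,1],
    [0,0,0,0,0,-6.25,1],
    [-2,-1.9,0,0,0,0,1],
    [-2,-1.9,0,0,0,0,1],
    [-2,-1.9,0,0,0,0,1],
    [-2,-1.9,0,0,0,0,1],
    [-2,-1.9,0,0,0,0,1],
    [-2,-1.9,0,0,0,0,1],
    [-2,-1.9,0,0,0,0,1],
    [-2,-1.9,0,0,0,0,1],
    [-2,-1.9,0,0,0,0,1],
    [-2,-1.9,0,0,0,0,1],
    [-2,-1.9,0,0,0,0,1],
    [-2,-1.9,0,0,0,0,1],
    [-2,-1.9,0,0,0,0,1],
    [-2,-1.9,0,0,0,0,1],
    [-2,-1.9,0,0,0,0,1],
    [0,0,0,0,0,0,1],
  ],
)

```text
time: 1.77
tool_pos: [0.551, 0.3079, 0.2495]
tool_rot: [0.0, -0.025, 1.0, -0.001]
contact_force: [-1.1, 0.6, 0.5]
gripper_width: 1.003
grasp_force: 0.0
```

```bash
cat >> h.py <<'E'
from scipy.spatial.transform import Rotation as Ro
def need(tgt,yaw):
    "shift in tool axes (cm) as they now stand, and turn (deg) about tool z so that tool y lies along yaw"
    s=manip.state();w,x,y,z=s['tool_rot'];T=Ro.from_quat([x,y,z,w]).as_matrix()
    print('t',s['time'],'pos',s['tool_pos'].round(4),'tooly yaw',np.degrees(np.arctan2(T[1,1],T[0,1])).round(2),'tilt',T[:,2].round(4),'F',s['contact_force'].round(1),'w',round(s['gripper_width'],3),'g',s['grasp_force'])
    d=(yaw-np.degrees(np.arctan2(T[1,1],T[0,1]))+90)%180-90
    a=np.radians(yaw);Y=np.array([np.cos(a),np.sin(a),0]);Z=np.array([0,0,-1.]);T2=np.c_[np.cross(Y,Z),Y,Z]
    D=np.array(tgt)-s['tool_pos']
    print('turn about tool z',round(-d,2),'shift before turn',(T.T@D*100).round(2),'after',(T2.T@D*100).round(2))
E
python3 - <<'E'
from h import *
need([.549,.31,.085],93)
d=grab('wrist','w0');print(d['R'].round(3),-d['R'].T@np.ravel(d['t']))
cv2.imwrite('pics/w0b.png',cv2.convertScaleAbs(d['img'],alpha=1.5))
E
```

```text
t 1.7667 pos [0.551  0.3079 0.2495] tooly yaw 92.81 tilt [ 4.0e-04 -1.9e-03 -1.0e+00] F [-1.1  0.6  0.5] w 1.003 g 0.0
turn about tool z -0.19 shift before turn [ 0.2   0.25 16.45] after [ 0.19  0.22 16.45]
[[-0.049  0.999 -0.002]
 [ 0.954  0.048  0.295]
 [ 0.295  0.012 -0.955]] [0.47521659 0.30433245 0.37314386]
```

View pics/w0b.png

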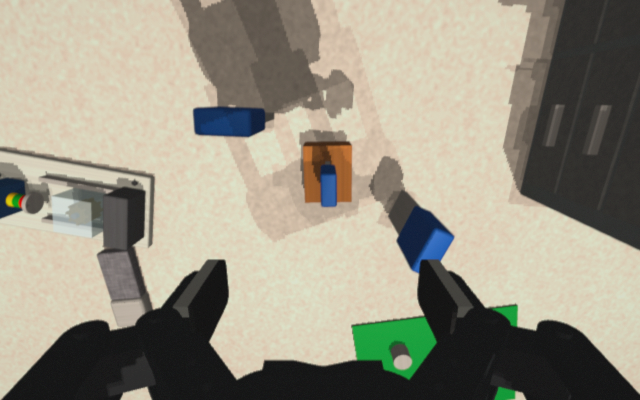

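The wrist view shows the holder (304–351, 143–202) with the blade's handle top around (321–336, 168–206).

```bash
python3 - <<'E'
from h import *
a=np.radians(3);X=np.array([np.cos(a),np.sin(a),0]);Y=np.array([-X[1],X[0],0])
for z in(.104,.06):
  for i,j in((1,1),(1,-1),(-1,-1),(-1,1)): print(z,i,j,proj('w0',np.array([.549,.31,z])+X*.015*i+Y*.007*j).round(1))
i=cv2.imread('pics/w0b.png')[130:220,290:365];cv2.imwrite('pics/w0c.png',cv2.resize(i,None,fx=6,fy=6,interpolation=cv2.INTER_CUBIC))
E
```

```text
0.104 1 1 [333.7 208.2]
0.104 1 -1 [317.6 208.3]
0.104 -1 -1 [317.4 174.4]
0.104 -1 1 [334.  174.4]
0.06 1 1 [332.4 194.4]
0.06 1 -1 [318.4 194.4]
0.06 -1 -1 [318.1 164.7]
0.06 -1 1 [332.6 164.7]
```

View pics/w0c.png

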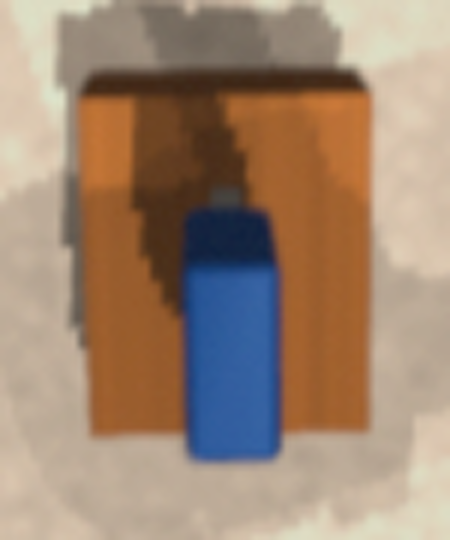

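>>> move_arm(
  rows=[
    [0.28,0.33,0,0,0,-0.7,1],
    [0,0,3,0,0,0,1],
    [0,0,3,0,0,0,1],
    [0,0,3,0,0,0,1],
    [0,0,3,0,0,0,1],
    [0,0,3,0,0,0,1],
    [0,0,1.45,0,0,0,1],
    [0,0,0,0,0,0,1],
    [0,0,0,0,0,0,-1],
    [0,0,0,0,0,0,-1],
    [0,0,0,0,0,0,-1],
    [0,0,0,0,0,0,-1],
    [0,0,0,0,0,0,-1],
    [0,0,0,0,0,0,-1],
    [0,0,0,0,0,0,-1],
    [0,0,0,0,0,0,-1],
    [0,0,0,0,0,0,-1],
    [0,0,0,0,0,0,-1],
  ],
)

```text
time: 3.32
tool_pos: [0.5461, 0.3138, 0.0872]
tool_rot: [0.001, -0.033, 0.999, -0.001]
contact_force: [-0.4, -5.0, 5.5]
gripper_width: 0.154
grasp_force: 59.1
```

```bash
python3 - <<'E'
from h import *
need([.549,.31,.2],93)
E
```

```text
t 3.3167 pos [0.5461 0.3138 0.0872] tooly yaw 93.76 tilt [ 0.0013 -0.0011 -1.    ] F [-0.4 -5.   5.5] w 0.154 g 59.098767042160034
turn about tool z 0.76 shift before turn [ -0.28  -0.41 -11.28] after [ -0.27  -0.39 -11.28]
```

>>> move_arm(
  rows=[
    [0,0,-2,0,0,0,-1],
    [0,0,-3,0,0,0,-1],
    [0,0,-3,0,0,0,-1],
    [0,0,-3,0,0,0,-1],
    [0,0,-3,0,0,0,-1],
    [0,0,-2.3,0,0,0,-1],
    [0,0,0,0,0,5.7,-1],
    [0,0,0,0,0,5.7,-1],
    [0.1,-2.5,0,0,0,0,-1],
    [0.1,-2.5,0,0,0,0,-1],
    [0.1,-2.5,0,0,0,0,-1],
    [0.1,-2.5,0,0,0,0,-1],
    [0.1,-2.5,0,0,0,0,-1],
    [0.1,-2.5,0,0,0,0,-1],
    [0,-2.5,0,0,0,0,-1],
    [0,-2.5,0,0,0,0,-1],
    [0,-2.5,0,0,0,0,-1],
    [0,-2.2,0,0,0,0,-1],
    [0,0,0,0,0,0,-1],
    [0,0,0,0,0,0,-1],
  ],
)

```text
time: 4.98
tool_pos: [0.5064, 0.0698, 0.2485]
tool_rot: [-0.0, 0.068, 0.998, 0.0]
contact_force: [0.2, 0.5, 0.2]
gripper_width: 0.156
grasp_force: 59.3
```

```bash
python3 - <<'E'
from h import *
need([.6073,.0706,.25],82.3)
d=grab('wrist','w1');print(-d['R'].T@np.ravel(d['t']))
cv2.imwrite('pics/w1b.png',cv2.resize(cv2.convertScaleAbs(d['img'],alpha=1.5),(800,500),interpolation=cv2.INTER_CUBIC))
E
```

```text
t 4.9833 pos [0.5064 0.0698 0.2485] tooly yaw 82.24 tilt [ 0.     0.001 -1.   ] F [0.2 0.5 0.2] w 0.156 g 59.34237241744995
turn about tool z -0.06 shift before turn [-9.99  1.44 -0.15] after [-9.99  1.43 -0.15]
[0.4312423  0.07973049 0.37223869]
```

View pics/w1b.png

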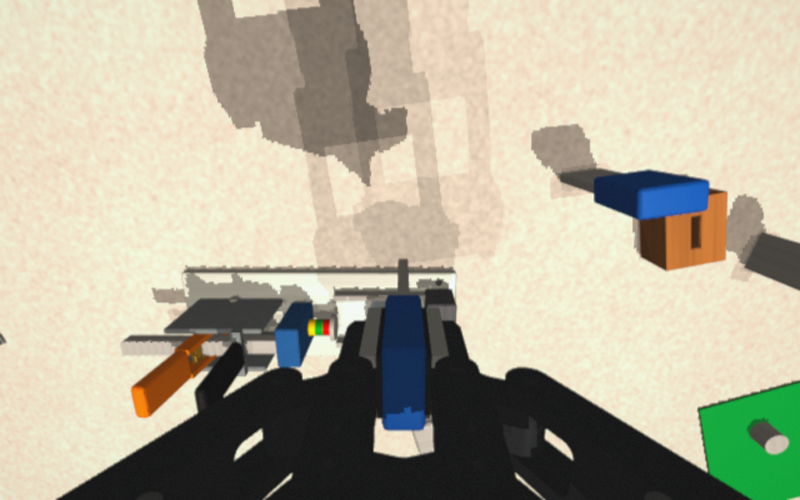

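The held blade hides the slot; up in the image is towards the robot, so I move beyond the fixture to see it.

>>> move_arm(
  rows=[
    [-2.5,0.2,0,0,0,0,-1],
    [-2.5,0.2,0,0,0,0,-1],
    [-2.5,0.2,0,0,0,0,-1],
    [-2.5,0.2,0,0,0,0,-1],
    [-2.5,0.2,0,0,0,0,-1],
    [-2.5,0.2,0,0,0,0,-1],
    [-2.5,0.2,0,0,0,0,-1],
    [0,0,0,0,0,0,-1],
    [0,0,0,0,0,0,-1],
  ],
)

```text
time: 5.78
tool_pos: [0.6824, 0.0623, 0.2475]
tool_rot: [-0.001, 0.066, 0.998, 0.0]
contact_force: [-0.4, 0.4, -0.8]
gripper_width: 0.155
grasp_force: 59.3
```

```bash
python3 - <<'E'
from h import *
need([.6073,.0706,.25],82.3)
d=grab('wrist','w2');print(-d['R'].T@np.ravel(d['t']))
c=np.array([.5945,-.024,0]);a=np.radians(82.3);Y=np.array([np.cos(a),np.sin(a),0]);X=np.array([Y[1],-Y[0],0])
P=lambda x,y,z:proj('w2',c+X*x/1e3+Y*y/1e3+[0,0,z/1e3])
print('pred stop front-top edge',P(-30,100,50),P(30,100,50),'plate end',P(-45,130,12),P(45,130,12),P(-45,-130,12))
i=d['img'];cv2.imwrite('pics/w2b.png',cv2.resize(cv2.convertScaleAbs(i,alpha=1.5),(800,500),interpolation=cv2.INTER_CUBIC))
E
```

```text
t 5.7833 pos [0.6824 0.0623 0.2475] tooly yaw 82.45 tilt [-1.9e-03  6.0e-04 -1.0e+00] F [-0.4  0.4 -0.8] w 0.155 g 59.34247612953186
turn about tool z 0.15 shift before turn [ 7.55 -0.16 -0.24] after [ 7.55 -0.18 -0.25]
[0.60742512 0.07197598 0.37131936]
pred stop front-top edge [326.09367181  67.71129273] [325.7408625  134.34459492] plate end [355.3877903   55.61999484] [352.75423928 145.04763497] [98.73680216 54.91361726]
```

View pics/w2b.png

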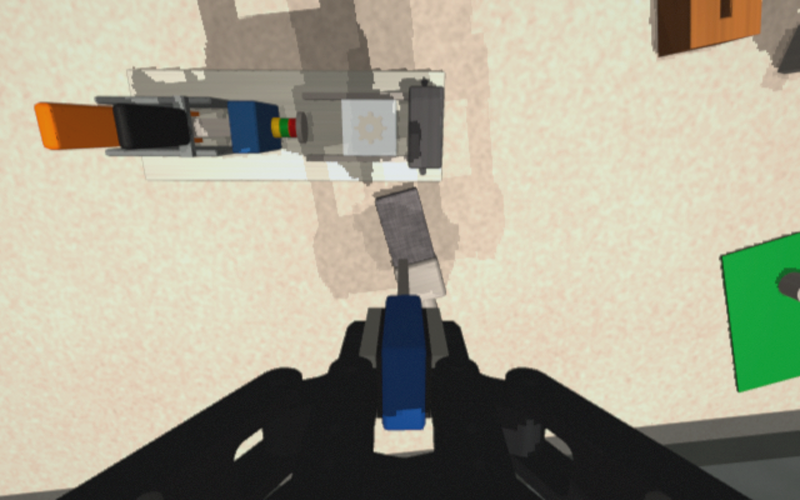

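The view now shows the gap between cube (right edge ≈397) and stop (left edge ≈409) at rows 86–167 (800-wide scale), with the held blade at (403,260–295). I enlarge for accuracy.

```bash
python3 - <<'E'
from h import *
i=cv2.imread('pics/w2.png')
f=lambda x,y,w,h,s:cv2.convertScaleAbs(cv2.resize(i[y:y+h,x:x+w],None,fx=s,fy=s,interpolation=cv2.INTER_CUBIC),alpha=1.5)
cv2.imwrite('pics/w2c.png',np.hstack([f(265,50,100,100,6),f(307,200,33,100,6)]))
E
```

```text
(no output)
```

View pics/w2c.png

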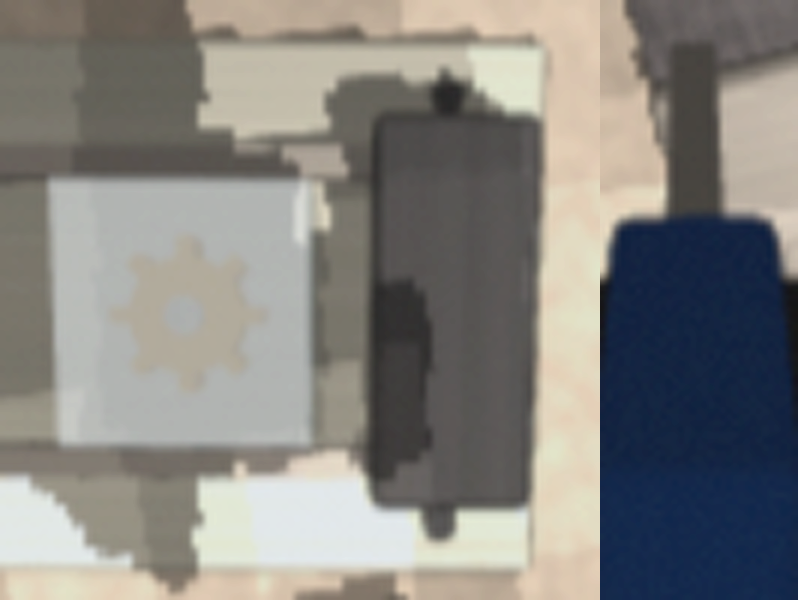

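```bash
python3 - <<'E'
from h import *
from scipy.optimize import least_squares
np.set_printoptions(precision=4,suppress=True)
A=lambda u,v:np.array((265+u/6-.42,50+v/6-.42))
pts=[(-30,100,50,378,113),(30,100,50,374,508),(-30,126,50,542,113),(30,126,50,531,508),(-45,130,12,545,42),(45,130,12,531,568)]
cub=[(-20,20,52,311,180),(20,20,52,311,443),(-20,-20,52,50,180),(20,-20,52,60,443)]
def P(p,x,y,z):
    a=p[2];Y=np.array([np.cos(a),np.sin(a),0]);X=np.array([Y[1],-Y[0],0]);return proj('w2',np.array([p[0],p[1],0])+X*x/1e3+Y*y/1e3+[0,0,z/1e3])
def res(p):
    r=[P(p,x,y,z)-A(u,v) for x,y,z,u,v in pts]+[P(p,x,y+p[3]*100,z)-A(u,v) for x,y,z,u,v in cub]
    return np.ravel(r)
s=least_squares(res,[.5945,-.024,np.radians(82.3),.69]);p=s.x
print('centre',p[:2],'yaw',np.degrees(p[2]),'cube y',p[3]*100,'gap',80-p[3]*100);print(s.fun.reshape(-1,2))
Y=np.array([np.cos(p[2]),np.sin(p[2])]);print('slot',p[:2]+Y*.0955)
B=lambda u,v:(307+(u-600)/6-.42,200+v/6-.42)
st=manip.state();w,x,y,z=st['tool_rot'];T=Ro.from_quat([x,y,z,w])
# blade corners at lower end: z=.169
for u,v in[(671,43),(716,43)]: 
    X=onz('w2',*B(u,v),st['tool_pos'][2]-.0792); print('blade low corner in tool mm',T.inv().apply(X-st['tool_pos'])*1e3)
for u in(668,721):
    X=onz('w2',*B(u,214),st['tool_pos'][2]-.027); print('blade at handle',T.inv().apply(X-st['tool_pos'])*1e3)
E
```

```text
centre [ 0.5947 -0.0234] yaw 82.26673434237685 cube y 70.45115144852784 gap 9.548848551472162
[[-0.7475 -0.523 ]
 [-0.5106  0.2575]
 [ 0.3112 -0.4279]
 [ 0.136   0.3423]
 [ 0.6459 -0.7779]
 [ 0.2487  0.957 ]
 [-0.0223 -0.2252]
 [ 0.0799  0.6112]
 [-0.0654 -0.3696]
 [ 0.0098  0.4775]]
slot [0.6075 0.0713]
blade low corner in tool mm [ 9.2725 -2.8237 79.2157]
blade low corner in tool mm [ 9.2728  2.0753 79.2171]
blade at handle [11.3048 -2.4161 27.0193]
blade at handle [11.3051  1.9861 27.0205]
```

>>> move_arm(
  rows=[
    [2.6,0,0,0,0,0.2,-1],
    [2.6,0,0,0,0,0,-1],
    [2.65,-0.09,0,0,0,0,-1],
    [0,0,2.5,0,0,0,-1],
    [0,0,2.5,0,0,0,-1],
    [0,0,2.5,0,0,0,-1],
    [0,0,2.5,0,0,0,-1],
    [0,0,0.8,0,0,0,-1],
    [0,0,0,0,0,0,-1],
    [0,0,0,0,0,0,-1],
    [0,0,0,0,0,0,-1],
  ],
)

```text
time: 6.75
tool_pos: [0.605, 0.0709, 0.1432]
tool_rot: [0.002, 0.068, 0.998, 0.0]
contact_force: [0.2, 0.7, -0.3]
gripper_width: 0.159
grasp_force: 59.3
```

```bash
python3 - <<'E'
from h import *
need([.6045,.072,.091],82.3)
d=grab('scene','s1')
p=np.array([.6075,.0716,.05]);u,v=proj('s1',p);print(u,v)
x,y=int(u)-40,int(v)-35
i=d['img'][y:y+60,x:x+80];cv2.imwrite('pics/s1c.png',cv2.convertScaleAbs(cv2.resize(i,None,fx=8,fy=8,interpolation=cv2.INTER_CUBIC),alpha=1.5))
E
```

```text
t 6.75 pos [0.605  0.0709 0.1432] tooly yaw 82.18 tilt [ 3.5e-03  1.0e-04 -1.0e+00] F [ 0.2  0.7 -0.3] w 0.159 g 59.34359014034271
turn about tool z -0.12 shift before turn [0.09 0.1  5.22] after [0.07 0.1  5.22]
349.7258481713309 231.14374663537333
```

View pics/s1c.png

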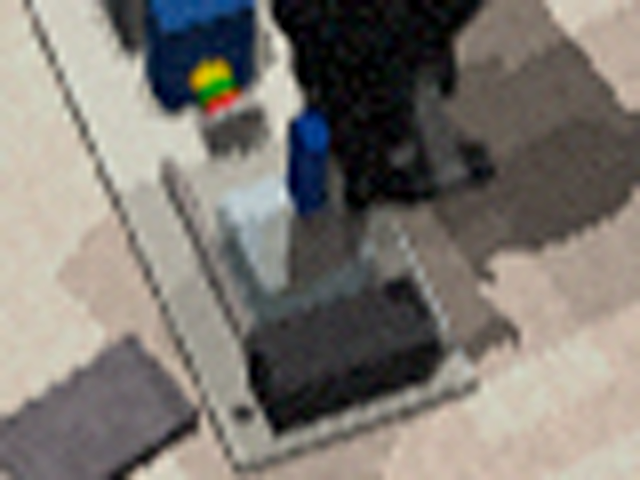

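>>> move_arm(
  rows=[
    [0,0.07,1,0,0,0,-1],
    [0,0,0.8,0,0,0,-1],
    [0,0,0.8,0,0,0,-1],
    [0,0,0,0,0,0,-1],
    [0,0,0,0,0,0,-1],
  ],
)

```text
time: 7.22
tool_pos: [0.6032, 0.0713, 0.1134]
tool_rot: [-0.001, 0.068, 0.998, -0.0]
contact_force: [0.4, 0.3, -1.1]
gripper_width: 0.155
grasp_force: 59.3
```

>>> move_arm(
  rows=[
    [0,0,0.6,0,0,0,-1],
    [0,0,0.6,0,0,0,-1],
    [0,0,0.5,0,0,0,-1],
    [0,0,0.3,0,0,0,-1],
    [0,0,0.15,0,0,0,-1],
    [0,0,0,0,0,0,-1],
    [0,0,0,0,0,0,-1],
  ],
)

```text
time: 7.8
tool_pos: [0.6041, 0.0714, 0.0933]
tool_rot: [-0.0, 0.068, 0.998, -0.0]
contact_force: [-0.1, 0.5, -0.7]
gripper_width: 0.157
grasp_force: 59.3
```

>>> move_arm(
  rows=[
    [0,0,0.15,0,0,0,-1],
    [0,0,0.1,0,0,0,-1],
    [0,0,0,0,0,0,-1],
    [0,0,0,0,0,0,-1],
    [0,0,0,0,0,0,-1],
  ],
)

```text
time: 8.22
tool_pos: [0.6044, 0.0714, 0.0913]
tool_rot: [0.0, 0.068, 0.998, 0.0]
contact_force: [0.3, -0.3, 2.1]
gripper_width: 0.157
grasp_force: 59.8
```

>>> move_arm(
  rows=[
    [0,0.1,0.05,0,0,0,-1],
    [0,0.1,0,0,0,0,-1],
    [0,0,0,0,0,0,-1],
    [0,0,0,0,0,0,-1],
  ],
)

```text
time: 8.55
tool_pos: [0.6049, 0.0729, 0.0913]
tool_rot: [0.001, 0.068, 0.998, -0.001]
contact_force: [-1.4, -2.6, 5.4]
gripper_width: 0.157
grasp_force: 60.2
```

>>> move_arm(
  rows=[
    [0,0,0,0,0,0,-0.4],
    [0,0,0,0,0,0,-0.2],
    [0,0,0,0,0,0,0],
    [0,0,0,0,0,0,0],
    [0,0,0,0,0,0,0],
    [0,0,0,0,0,0,0],
    [0,0,-2,0,0,0,0],
    [0,0,-3,0,0,0,0.3],
    [0,0,-3,0,0,0,0.3],
    [0,0,-3,0,0,0,0.3],
    [0,0,-3,0,0,0,0.3],
    [0,0,-3,0,0,0,0.3],
    [0,0,0,0,0,0,0.3],
    [0,0,0,0,0,0,0.3],
  ],
)

```text
time: 9.72
tool_pos: [0.6056, 0.0734, 0.2634]
tool_rot: [0.003, 0.068, 0.998, 0.0]
contact_force: [-0.0, -0.3, -1.2]
gripper_width: 0.653
grasp_force: 0.0
```

```bash
python3 - <<'E'
from h import *
c=np.array([.5947,-.0231]);a=np.radians(82.27);Y=np.array([np.cos(a),np.sin(a)])
g=c+Y*-.0735;print('mid of trigger outer/handle outer',g)
need([*g,.26],82.27)
d=grab('wrist','w3');i=cv2.convertScaleAbs(d['img'],alpha=1.5)
cv2.imwrite('pics/w3b.png',i)
t=grab('scene','s2')['img'];u,v=proj('s2',[.6075,.0716,.05]);x,y=int(u)-60,int(v)-75
cv2.imwrite('pics/s2c.png',np.hstack([cv2.resize(i[:300],(480,300)),cv2.convertScaleAbs(cv2.resize(t[y:y+100,x:x+100],(300,300),interpolation=cv2.INTER_CUBIC),alpha=1.5)]))
E
```

```text
mid of trigger outer/handle outer [ 0.58481388 -0.0959321 ]
t 9.7167 pos [0.6056 0.0734 0.2634] tooly yaw 82.17 tilt [ 5.5e-03  1.0e-04 -1.0e+00] F [-0.  -0.3 -1.2] w 0.653 g 0.0
turn about tool z -0.1 shift before turn [ -0.25 -17.06   0.33] after [ -0.22 -17.06   0.34]
```

View pics/s2c.png

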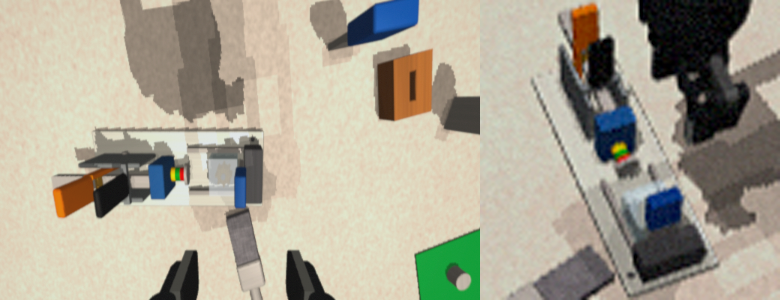

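The blade stands upright between the cube and the stop. The ten pictures are used up, so from here I measure by code. Now I go over the trigger.

>>> move_arm(
  rows=[
    [-0.2,-2.5,0,0,0,-0.1,0.5],
    [0,-2.5,0,0,0,0,0.5],
    [0,-2.5,0,0,0,0,0.5],
    [0,-2.5,0,0,0,0,0.5],
    [0,-2.5,0,0,0,0,0.5],
    [0,-2.5,0,0,0,0,0.5],
    [0,-2.06,0,0,0,0,0.5],
    [0,0,0,0,0,0,0.5],
    [0,0,0,0,0,0,0.5],
  ],
)

```text
time: 10.57
tool_pos: [0.5823, -0.0963, 0.2579]
tool_rot: [-0.002, 0.068, 0.998, 0.001]
contact_force: [0.3, 0.8, -0.4]
gripper_width: 0.749
grasp_force: 0.0
```

```bash
cat >> h.py <<'E'
FX=np.array([.5947,-.0231,0]);FA=np.radians(82.27);FY=np.array([np.cos(FA),np.sin(FA),0]);FXX=np.array([FY[1],-FY[0],0])
def fw(x,y,z): return FX+FXX*x/1e3+FY*y/1e3+[0,0,z/1e3]
def strip(cam,name,y0=-60,y1=60,zz=34,rows=(-6,7,1),step=.5):
    "rectified median profile along fixture y at x=0, z=zz (mm) -> classified colours"
    d=grab(cam,name);i=d['img'].astype(np.float32)
    ys=np.arange(y0,y1,step);xs=np.arange(*rows)
    uv=np.array([[proj(name,fw(x,y,zz)) for y in ys] for x in xs],np.float32)
    p=np.median(cv2.remap(i,uv[...,0],uv[...,1],cv2.INTER_LINEAR),0)
    out=''
    for b,g,r in p:
        m=max(b,g,r);n=min(b,g,r)
        out+= '.' if m-n<.35*m else 'B' if b==m else 'G' if g==m and r<.75*g else 'Y' if g>.6*r else 'R' if b<.5*r else '.'
    import itertools
    k=0
    for c,gp in itertools.groupby(out):
        n=len(list(gp)); 
        if c!='.':print(c,(ys[k],ys[k]+n*step),end=' ')
        k+=n
    print('size px',np.ptp(uv[0,:,0]).round(),np.ptp(uv[0,:,1]).round())
def fpos():
    s=manip.state();D=s['tool_pos']-FX;print('t',round(s['time'],2),'fixture x,y,z mm',(np.array([D@FXX,D@FY,D[2]])*1e3).round(1),'F fix x,y,z',np.round([s['contact_force']@FXX,s['contact_force']@FY,s['contact_force'][2]],1),'width mm',round(85*s['gripper_width'],1),'g',round(s['grasp_force'],1))
E
python3 - <<'E'
from h import *
need([*(fw(0,-74,0)[:2]),.116],82.27);fpos()
for z in(34,41): strip('wrist','a'+str(z),zz=z);strip('scene','b'+str(z),zz=z);strip('top','c'+str(z),zz=z)
E
```

```text
t 10.5667 pos [ 0.5823 -0.0963  0.2579] tooly yaw 82.16 tilt [-0.0036  0.0016 -1.    ] F [ 0.3  0.8 -0.4] w 0.749 g 0.0
turn about tool z -0.11 shift before turn [-3.000e-01  1.000e-02  1.419e+01] after [-0.24  0.02 14.19]
t 10.57 fixture x,y,z mm [ -2.4 -74.2 257.9] F fix x,y,z [ 0.2  0.8 -0.4] width mm 63.7 g 0.0
B (np.float64(-21.5), np.float64(2.0)) G (np.float64(2.0), np.float64(8.0)) Y (np.float64(8.0), np.float64(9.0)) R (np.float64(9.0), np.float64(16.0)) Y (np.float64(16.0), np.float64(16.5)) size px 110.0 0.0
B (np.float64(-48.5), np.float64(-13.0)) Y (np.float64(-11.5), np.float64(-3.0)) G (np.float64(-3.0), np.float64(2.5)) Y (np.float64(2.5), np.float64(4.0)) R (np.float64(4.0), np.float64(8.5)) Y (np.float64(9.0), np.float64(9.5)) B (np.float64(59.5), np.float64(60.0)) size px 16.0 33.0
R (np.float64(-60.0), np.float64(-46.0)) Y (np.float64(-44.5), np.float64(-35.5)) R (np.float64(-35.0), np.float64(-8.5)) Y (np.float64(-8.5), np.float64(-1.5)) Y (np.float64(3.0), np.float64(4.5)) R (np.float64(4.5), np.float64(11.0)) Y (np.float64(12.0), np.float64(13.0)) size px 46.0 6.0
B (np.float64(-21.5), np.float64(0.0)) G (np.float64(0.0), np.float64(6.5)) Y (np.float64(6.5), np.float64(7.0)) R (np.float64(7.0), np.float64(14.0)) size px 112.0 0.0
B (np.float64(-44.0), np.float64(-9.0)) Y (np.float64(-7.5), np.float64(1.0)) G (np.float64(1.0), np.float64(6.5)) Y (np.float64(6.5), np.float64(8.0)) R (np.float64(8.0), np.float64(11.5)) B (np.float64(56.5), np.float64(60.0)) size px 16.0 33.0
R (np.float64(-60.0), np.float64(-45.0)) Y (np.float64(-42.5), np.float64(-34.5)) R (np.float64(-34.0), np.float64(-6.5)) Y (np.float64(-6.5), np.float64(0.5)) Y (np.float64(4.0), np.float64(5.0)) R (np.float64(6.0), np.float64(10.5)) Y (np.float64(11.5), np.float64(12.5)) size px 46.0 6.0
```

>>> move_arm(
  rows=[
    [-0.24,0,2,0,0,0,0.5],
    [0,0,3,0,0,0,0.5],
    [0,0,3,0,0,0,0.5],
    [0,0,3,0,0,0,0.5],
    [0,0,2,0,0,0,0.5],
    [0,0,1.2,0,0,0,0.5],
    [0,0,0,0,0,0,0.5],
    [0,0,0,0,0,0,0.5],
    [0,0,0,0,0,0,0.25],
  ],
)

```text
time: 11.62
tool_pos: [0.587, -0.0965, 0.1204]
tool_rot: [0.002, 0.067, 0.998, -0.0]
contact_force: [-0.8, -4.2, 1.5]
gripper_width: 0.636
grasp_force: 2.0
```

```bash
python3 - <<'E'
from h import *
fpos();strip('wrist','a1',zz=41);strip('scene','b1',zz=41)
E
```

```text
t 11.62 fixture x,y,z mm [  2.2 -73.8 120.4] F fix x,y,z [-0.3 -4.3  1.5] width mm 54.0 g 2.0
B (np.float64(-27.5), np.float64(5.5)) G (np.float64(5.5), np.float64(6.5)) Y (np.float64(6.5), np.float64(7.0)) R (np.float64(7.0), np.float64(14.0)) size px 182.0 0.0
B (np.float64(-44.0), np.float64(-8.5)) Y (np.float64(-7.5), np.float64(1.0)) G (np.float64(1.0), np.float64(6.5)) Y (np.float64(6.5), np.float64(8.0)) R (np.float64(8.0), np.float64(11.0)) Y (np.float64(12.0), np.float64(12.5)) B (np.float64(58.5), np.float64(60.0)) size px 16.0 33.0
```

>>> move_arm(
  rows=[
    [0,0.2,0,0,0,0,0.1],
    [0,0.2,0,0,0,0,0],
    [0,0.2,0,0,0,0,-0.1],
    [0,0.2,0,0,0,0,-0.2],
    [0,0.2,0,0,0,0,-0.3],
    [0,0.15,0,0,0,0,-0.4],
    [0,0.1,0,0,0,0,-0.46],
    [0,0,0,0,0,0,-0.46],
    [0,0,0,0,0,0,-0.46],
  ],
)

```text
time: 12.47
tool_pos: [0.5885, -0.0844, 0.1201]
tool_rot: [0.001, 0.067, 0.998, -0.001]
contact_force: [-0.5, -3.9, 5.7]
gripper_width: 0.271
grasp_force: 9.1
```

```bash
python3 - <<'E'
from h import *
fpos();strip('wrist','a2',zz=41);strip('scene','b2',zz=41)
E
```

```text
t 12.47 fixture x,y,z mm [  2.1 -61.6 120.1] F fix x,y,z [ 0.  -3.9  5.7] width mm 23.1 g 9.1
B (np.float64(-15.5), np.float64(21.5)) Y (np.float64(22.0), np.float64(22.5)) R (np.float64(22.5), np.float64(29.5)) Y (np.float64(29.5), np.float64(30.0)) size px 183.0 0.0
B (np.float64(-27.5), np.float64(6.5)) Y (np.float64(7.5), np.float64(16.0)) G (np.float64(16.0), np.float64(22.0)) Y (np.float64(22.0), np.float64(23.5)) R (np.float64(23.5), np.float64(27.5)) Y (np.float64(28.0), np.float64(29.0)) B (np.float64(59.0), np.float64(60.0)) size px 16.0 33.0
```

>>> move_arm(
  rows=[
    [0,-0.2,0,0,0,0,-0.3],
    [0,-0.2,0,0,0,0,-0.15],
    [0,-0.2,0,0,0,0,0],
    [0,-0.2,0,0,0,0,0.15],
    [0,-0.2,0,0,0,0,0.3],
    [0,-0.2,0,0,0,0,0.4],
    [0,0,0,0,0,0,0.4],
    [0,0,0,0,0,0,0.4],
  ],
)

```text
time: 13.23
tool_pos: [0.5855, -0.0954, 0.118]
tool_rot: [-0.0, 0.067, 0.998, 0.0]
contact_force: [-0.8, -0.1, -0.6]
gripper_width: 0.7
grasp_force: 0.0
```

```bash
python3 - <<'E'
from h import *
fpos();strip('wrist','a3',zz=41);strip('scene','b3',zz=41)
E
```

```text
t 13.23 fixture x,y,z mm [  0.6 -72.9 118. ] F fix x,y,z [-0.8 -0.2 -0.6] width mm 59.5 g 0.0
B (np.float64(-16.5), np.float64(23.5)) R (np.float64(24.0), np.float64(29.5)) size px 184.0 0.0
B (np.float64(-28.0), np.float64(6.5)) Y (np.float64(8.0), np.float64(15.5)) G (np.float64(15.5), np.float64(22.0)) Y (np.float64(22.0), np.float64(23.5)) R (np.float64(23.5), np.float64(27.5)) Y (np.float64(28.0), np.float64(29.0)) B (np.float64(59.5), np.float64(60.0)) size px 16.0 33.0
```

Jaw held its place. Second stroke.

>>> move_arm(
  rows=[
    [0,0,0,0,0,0,0.25],
    [0,0.2,0,0,0,0,0.1],
    [0,0.2,0,0,0,0,0],
    [0,0.2,0,0,0,0,-0.1],
    [0,0.2,0,0,0,0,-0.2],
    [0,0.2,0,0,0,0,-0.3],
    [0,0.1,0,0,0,0,-0.4],
    [0,0.1,0,0,0,0,-0.46],
    [0,0,0,0,0,0,-0.46],
    [0,0,0,0,0,0,-0.46],
  ],
)

```text
time: 14.17
tool_pos: [0.5881, -0.0844, 0.1199]
tool_rot: [0.001, 0.067, 0.998, -0.001]
contact_force: [-2.5, -3.2, 6.4]
gripper_width: 0.274
grasp_force: 9.5
```

```bash
python3 - <<'E'
from h import *
fpos();strip('wrist','a4',zz=41,y1=80);strip('scene','b4',zz=41,y1=80)
E
```

```text
t 14.17 fixture x,y,z mm [  1.7 -61.6 119.9] F fix x,y,z [-2.1 -3.5  6.4] width mm 23.3 g 9.5
B (np.float64(-4.5), np.float64(35.5)) R (np.float64(36.0), np.float64(41.5)) size px 213.0 0.0
B (np.float64(-15.5), np.float64(19.5)) Y (np.float64(20.5), np.float64(27.5)) G (np.float64(27.5), np.float64(33.5)) Y (np.float64(33.5), np.float64(35.5)) R (np.float64(35.5), np.float64(39.0)) Y (np.float64(39.5), np.float64(40.0)) B (np.float64(58.0), np.float64(80.0)) size px 19.0 39.0
```

>>> move_arm(
  rows=[
    [0,-0.2,0,0,0,0,-0.3],
    [0,-0.2,0,0,0,0,-0.15],
    [0,-0.2,0,0,0,0,0],
    [0,-0.2,0,0,0,0,0.15],
    [0,-0.2,0,0,0,0,0.3],
    [0,-0.2,0,0,0,0,0.4],
    [0,0,0,0,0,0,0.4],
    [0,0,0,0,0,0,0.4],
  ],
)

```text
time: 14.93
tool_pos: [0.5856, -0.0955, 0.1181]
tool_rot: [-0.0, 0.067, 0.998, 0.0]
contact_force: [1.8, 0.6, 0.4]
gripper_width: 0.7
grasp_force: 0.0
```

```bash
python3 - <<'E'
from h import *
fpos();strip('wrist','a5',zz=41,y1=80);strip('scene','b5',zz=41,y1=80)
E
```

```text
t 14.93 fixture x,y,z mm [  0.7 -72.9 118.1] F fix x,y,z [1.7 0.8 0.4] width mm 59.5 g 0.0
B (np.float64(-5.5), np.float64(38.0)) R (np.float64(38.5), np.float64(41.5)) Y (np.float64(41.5), np.float64(42.0)) size px 214.0 0.0
B (np.float64(-15.5), np.float64(19.5)) Y (np.float64(20.5), np.float64(27.5)) G (np.float64(27.5), np.float64(33.5)) Y (np.float64(33.5), np.float64(35.5)) R (np.float64(35.5), np.float64(38.5)) Y (np.float64(39.5), np.float64(40.0)) B (np.float64(58.5), np.float64(80.0)) size px 19.0 39.0
```

>>> move_arm(
  rows=[
    [0,0,0,0,0,0,0.25],
    [0,0.2,0,0,0,0,0.1],
    [0,0.1,0,0,0,0,0.05],
    [0,0.1,0,0,0,0,0],
    [0,0.1,0,0,0,0,-0.05],
    [0,0.1,0,0,0,0,-0.1],
    [0,0.1,0,0,0,0,-0.15],
    [0,0.1,0,0,0,0,-0.2],
    [0,0.1,0,0,0,0,-0.25],
    [0,0.1,0,0,0,0,-0.3],
    [0,0.1,0,0,0,0,-0.4],
    [0,0.1,0,0,0,0,-0.46],
    [0,0,0,0,0,0,-0.46],
    [0,0,0,0,0,0,-0.46],
  ],
)

```text
time: 16.2
tool_pos: [0.5879, -0.0843, 0.1196]
tool_rot: [0.001, 0.067, 0.998, -0.001]
contact_force: [-2.2, -4.5, 5.4]
gripper_width: 0.27
grasp_force: 10.2
```

```bash
python3 - <<'E'
from h import *
fpos();strip('wrist','a6',zz=41,y1=80);strip('scene','b6',zz=41,y1=80)
E
```

```text
t 16.2 fixture x,y,z mm [  1.5 -61.6 119.6] F fix x,y,z [-1.6 -4.8  5.4] width mm 23.0 g 10.2
B (np.float64(6.0), np.float64(49.5)) R (np.float64(50.5), np.float64(51.0)) Y (np.float64(51.0), np.float64(51.5)) size px 213.0 0.0
B (np.float64(-3.0), np.float64(31.0)) Y (np.float64(31.5), np.float64(37.0)) G (np.float64(37.0), np.float64(43.5)) Y (np.float64(43.5), np.float64(45.0)) R (np.float64(45.0), np.float64(48.0)) Y (np.float64(48.5), np.float64(49.0)) B (np.float64(58.5), np.float64(80.0)) size px 19.0 39.0
```

>>> move_arm(
  rows=[
    [0,-0.2,0,0,0,0,-0.3],
    [0,-0.2,0,0,0,0,-0.15],
    [0,-0.2,0,0,0,0,0],
    [0,-0.2,0,0,0,0,0.15],
    [0,-0.2,0,0,0,0,0.3],
    [0,-0.2,0,0,0,0,0.4],
    [0,0,0,0,0,0,0.4],
    [0,0,0,0,0,0,0.4],
  ],
)

```text
time: 16.97
tool_pos: [0.5856, -0.0955, 0.1181]
tool_rot: [-0.0, 0.067, 0.998, 0.0]
contact_force: [0.8, -0.1, 0.0]
gripper_width: 0.698
grasp_force: 0.0
```

```bash
python3 - <<'E'
from h import *
fpos();strip('wrist','a7',zz=41,y1=80);strip('scene','b7',zz=41,y1=80)
E
```

```text
t 16.97 fixture x,y,z mm [  0.7 -72.9 118.1] F fix x,y,z [0.8 0.  0. ] width mm 59.3 g 0.0
B (np.float64(4.0), np.float64(51.5)) size px 214.0 0.0
B (np.float64(-4.0), np.float64(30.0)) Y (np.float64(31.0), np.float64(37.5)) G (np.float64(37.5), np.float64(43.5)) Y (np.float64(43.5), np.float64(45.0)) R (np.float64(45.0), np.float64(48.0)) Y (np.float64(48.5), np.float64(49.0)) B (np.float64(58.5), np.float64(80.0)) size px 19.0 39.0
```

>>> move_arm(
  rows=[
    [0,0,0,0,0,0,0.25],
    [0,0.2,0,0,0,0,0.1],
    [0,0.1,0,0,0,0,0.05],
    [0,0.1,0,0,0,0,0],
    [0,0.1,0,0,0,0,-0.05],
    [0,0.1,0,0,0,0,-0.1],
    [0,0.1,0,0,0,0,-0.1],
    [0,0,0,0,0,0,-0.1],
  ],
)

```text
time: 17.73
tool_pos: [0.5872, -0.0902, 0.1197]
tool_rot: [0.001, 0.067, 0.998, -0.002]
contact_force: [-3.2, -5.9, 2.8]
gripper_width: 0.451
grasp_force: 3.1
```

```bash
python3 - <<'E'
from h import *
fpos();strip('wrist','a8',zz=41,y1=80);strip('scene','b8',zz=41,y1=80)
E
```

```text
t 17.73 fixture x,y,z mm [  1.6 -67.5 119.7] F fix x,y,z [-2.4 -6.3  2.8] width mm 38.4 g 3.1
B (np.float64(8.5), np.float64(54.5)) size px 214.0 0.0
B (np.float64(0.0), np.float64(35.5)) G (np.float64(35.5), np.float64(43.5)) Y (np.float64(43.5), np.float64(45.0)) R (np.float64(45.0), np.float64(48.5)) Y (np.float64(49.5), np.float64(50.0)) B (np.float64(58.5), np.float64(80.0)) size px 19.0 39.0
```

>>> move_arm(
  rows=[
    [0,0.1,0,0,0,0,-0.15],
    [0,0.1,0,0,0,0,-0.2],
    [0,0.1,0,0,0,0,-0.24],
    [0,0,0,0,0,0,-0.24],
    [0,0,0,0,0,0,-0.24],
  ],
)

```text
time: 18.25
tool_pos: [0.5876, -0.0884, 0.12]
tool_rot: [0.001, 0.067, 0.998, -0.003]
contact_force: [-2.3, -8.9, 4.2]
gripper_width: 0.38
grasp_force: 4.7
```

```bash
python3 - <<'E'
from h import *
fpos();strip('wrist','a9',zz=41,y1=80);strip('scene','b9',zz=41,y1=80)
# chroma signature integrals along the stripe shaft, in scene frames over time
for n in('b1','b3','b5','b7','b8','b9'):
    i=cv2.imread('pics/'+n+'.png').astype(np.float32);ys=np.arange(-70,85,.5);xs=np.arange(-4,5)
    uv=np.array([[proj(n,fw(x,y,41)) for y in ys] for x in xs],np.float32)
    p=cv2.remap(i,uv[...,0],uv[...,1],cv2.INTER_CUBIC).mean(0);b,g,r=p.T
    k=np.clip(np.minimum(g,r)-b,0,None);h=r-g   # yellow amount; red-green balance
    ro=np.flatnonzero((h[:-1]<0)&(h[1:]>=0)&(g[:-1]>1.4*b[:-1]))
    yg=np.flatnonzero((h[:-1]>=0)&(h[1:]<0)&(g[1:]>1.4*b[1:]))
    bj=np.flatnonzero((b[:-1]>np.maximum(g,r)[:-1])&(b[1:]<=np.maximum(g,r)[1:])&(ys[1:]<52))
    print(n,'Y>G',ys[yg],'G>R',ys[ro],'jaw front',ys[bj])
    if n in('b8','b9'):print(p[(ys>26)&(ys<54)][::3].round().astype(int).tolist())
E
```

```text
t 18.25 fixture x,y,z mm [  1.7 -65.7 120. ] F fix x,y,z [-1.1 -9.2  4.2] width mm 32.3 g 4.7
B (np.float64(11.0), np.float64(57.5)) size px 214.0 0.0
B (np.float64(3.0), np.float64(37.5)) G (np.float64(37.5), np.float64(43.5)) Y (np.float64(43.5), np.float64(45.0)) R (np.float64(45.0), np.float64(48.5)) Y (np.float64(49.0), np.float64(49.5)) B (np.float64(58.5), np.float64(80.0)) size px 19.0 39.0
b1 Y>G [-0.5] G>R [-8.   6.5] jaw front [-9.]
b3 Y>G [14.] G>R [22.] jaw front [6.5]
b5 Y>G [26.] G>R [33.5] jaw front [19.5]
b7 Y>G [36.] G>R [43.5] jaw front [30.]
b8 Y>G [] G>R [43.5] jaw front [34.5]
[[35, 16, 9], [33, 15, 8], [34, 14, 5], [37, 14, 4], [37, 17, 12], [37, 27, 21], [32, 43, 24], [24, 59, 18], [16, 76, 6], [9, 88, -1], [5, 89, 14], [2, 75, 49], [2, 50, 82], [18, 34, 106], [52, 50, 116], [86, 80, 115], [107, 102, 109], [115, 112, 103], [113, 109, 98]]
b9 Y>G [] G>R [43.5] jaw front [37.]
[[30, 15, 3], [33, 16, 5], [35, 17, 5], [35, 18, 5], [34, 18, 4], [35, 14, 3], [37, 15, 4], [35, 28, 3], [30, 52, -1], [23, 74, -2], [17, 83, 15], [10, 74, 50], [6, 48, 84], [19, 34, 106], [52, 52, 116], [87, 82, 115], [108, 104, 110], [117, 113, 105], [113, 109, 98]]
```

>>> move_arm(
  rows=[
    [0,0,0,0,0,0,-0.24],
    [0,0,0,0,0,0,-0.24],
    [0,0,0,0,0,0,-0.24],
    [0,0,0,0,0,0,-0.24],
    [0,0,0,0,0,0,-0.24],
    [0,0,0,0,0,0,-0.24],
  ],
)

```text
time: 18.85
tool_pos: [0.5876, -0.0884, 0.12]
tool_rot: [0.001, 0.067, 0.998, -0.003]
contact_force: [-2.6, -9.4, 4.9]
gripper_width: 0.384
grasp_force: 4.7
```

```bash
python3 - <<'E'
from h import *
fpos();strip('scene','b10',zz=41,y1=80)
# blade handle top centre in scene: bright blue blob vs expected position of clamped blade (fixture y 97.5, z 108)
i=cv2.imread('pics/b10.png');u,v=proj('b10',fw(0,97.5,108));print('exp',u,v)
hsv=cv2.cvtColor(i,cv2.COLOR_BGR2HSV);m=cv2.inRange(hsv,(105,120,20),(130,255,255))
n,l,s,c=cv2.connectedComponentsWithStats(m)
for k in range(1,n):
    if s[k,4]>20: print(s[k],c[k].round(1))
P=[proj('b10',fw(x,y,z)) for x in(-15,15) for y in(90.5,104.5) for z in(64,108)];P=np.array(P);print('exp box',P.min(0),P.max(0))
E
```

```text
t 18.85 fixture x,y,z mm [  1.7 -65.7 120. ] F fix x,y,z [-1.3 -9.7  4.9] width mm 32.6 g 4.7
B (np.float64(3.0), np.float64(37.5)) G (np.float64(37.5), np.float64(43.5)) Y (np.float64(43.5), np.float64(45.0)) R (np.float64(45.0), np.float64(48.5)) Y (np.float64(49.5), np.float64(50.0)) B (np.float64(58.5), np.float64(80.0)) size px 19.0 39.0
exp 351.2360172926061 221.1616146454051
[382   0  17   7  56] [388.3   2. ]
[417   0  44  17 322] [437.8   5.4]
[480  45  11  11  49] [485.4  49.9]
[188  56  38  37 736] [207.2  73.9]
[333 204  14  18 156] [339.4 211.7]
[344 219  13  15 129] [350.  225.7]
[414 239  20  26 305] [423.5 251.3]
[423 323  26  18 313] [435.3 331.1]
exp box [344.09705012 217.12278918] [357.66036968 233.27731994]
```

```bash
python3 -c "
from plant import manip
print(manip.job_done())"
```

```text
the job is handed in; nothing more can be done
None
```

I put the blade upright and fully down in the gap and clamped it with the trigger held, then handed the job in at about 19 s. By my camera estimate the nose is 8–9 mm in, so the yellow is gone and about 4–5 mm of green shows.

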